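# Put the orange and green thread spools back on their stands

## Task

Tidy the fly-tying bench: put the two orange thread spools over the pin of the orange-topped stand and the two green ones over the pin of the green-topped stand, on each stand the large spool at the bottom, resting on the base, and the small one on top of it, all sitting level. Leave the black spool, the blue spool, the cement bottle and the brass hair stacker standing where they are.

Things in the scene. Friction and masses are not known exactly. Their poses are not given: they have to be found in the camera images.
- orange_big_c (a point): spool of orange thread, LARGE size: upright hollow cylinder 48 mm in diameter and 40 mm tall with white end flanges, orange thread between them and a ring of the same colour on the white top. A 26 mm bore runs right through along its axis. About 60 g, loose. This point is its centre, half-way up; z is its axis, up. Stands on a grey mat 3 mm thick.
- green_big_c (a point): spool of green thread, LARGE size: upright hollow cylinder 48 mm in diameter and 40 mm tall with white end flanges, green thread between them and a ring of the same colour on the white top. A 26 mm bore runs right through along its axis. About 60 g, loose. This point is its centre, half-way up; z is its axis, up. Stands on a grey mat 3 mm thick.
- orange_small_c (a point): spool of orange thread, SMALL size: upright hollow cylinder 36 mm in diameter and 38 mm tall with white end flanges, orange thread between them and a ring of the same colour on the white top. A 26 mm bore runs right through along its axis. About 40 g, loose. This point is its centre, half-way up; z is its axis, up. Stands on a grey mat 3 mm thick.
- green_small_c (a point): spool of green thread, SMALL size: upright hollow cylinder 36 mm in diameter and 38 mm tall with white end flanges, green thread between them and a ring of the same colour on the white top. A 26 mm bore runs right through along its axis. About 40 g, loose. This point is its centre, half-way up; z is its axis, up. Stands on a grey mat 3 mm thick.
- orange_stand_seat (a point): spool stand for orange thread: fixed round light-wood base, 72 mm across, 12 mm thick, with its top painted orange and an upright steel pin at its centre, 8 mm in diameter, 56 mm tall above the base. This point: centre of the base's top, at the pin's foot; z up along the pin. Spools slide over the pin (9 mm to spare all round the bore); the pin stands 16 mm proud of a seated large spool. Stands on a grey mat 3 mm thick.
- green_stand_seat (a point): spool stand for green thread: fixed round light-wood base, 72 mm across, 12 mm thick, with its top painted green and an upright steel pin at its centre, 8 mm in diameter, 56 mm tall above the base. This point: centre of the base's top, at the pin's foot; z up along the pin. Spools slide over the pin (9 mm to spare all round the bore); the pin stands 16 mm proud of a seated large spool. Stands on a grey mat 3 mm thick.
- black_big_c (a point): spool of black thread, LARGE size: upright hollow cylinder 48 mm in diameter and 40 mm tall with white end flanges, black thread between them and a ring of the same colour on the white top. A 26 mm bore runs right through along its axis. About 60 g, loose. This point is its centre, half-way up; z is its axis, up. Stands on a grey mat 3 mm thick. Stays where it is.
- blue_small_c (a point): spool of blue thread, SMALL size: upright hollow cylinder 36 mm in diameter and 38 mm tall with white end flanges, blue thread between them and a ring of the same colour on the white top. A 26 mm bore runs right through along its axis. About 40 g, loose. This point is its centre, half-way up; z is its axis, up. Stands on a grey mat 3 mm thick. Stays where it is.
- cement_c (a point): amber bottle of head cement with a white cap, upright, 36 mm in diameter, 62 mm tall, loose. This point is its centre, half-way up; z is up. Stands on a grey mat 3 mm thick. Stays where it is.
- stacker_c (a point): brass hair stacker: an upright turned brass cylinder, at most 34 mm in diameter (at its foot), 60 mm tall, loose. This point is its centre, half-way up; z is up. Stands on a grey mat 3 mm thick. Stays where it is.
There are look-alikes about, which are no part of the job. What is shaped like the part that bears green_small_c but red is not meant. What is shaped like the part that bears orange_stand_seat but white is not meant.

How it is judged:
At the end, for the whole second after the job is handed in: On each stand the large spool of its colour rests on the base and the small spool of that colour on top of the large one, both over the pin: centres within 12 mm of the pin's axis, heights within 4 mm of 20 mm and 59 mm above the base's top, upright within 0.12 rad, released and at rest (horizontal distance between each of orange_big_c, orange_small_c and orange_stand_seat below 0.012 m and z of orange_big_c in the frame of orange_stand_seat between 0.016 and 0.024 m and angle between each of orange_big_c, orange_small_c, green_big_c, green_small_c's own z axis and vertical below 0.12 rad and linear speed of each of orange_big, orange_small, green_big, green_small below 0.02 m/s and z of orange_small_c in the frame of orange_stand_seat between 0.055 and 0.063 m and horizontal distance between each of green_big_c, green_small_c and green_stand_seat below 0.012 m and z of green_big_c in the frame of green_stand_seat between 0.016 and 0.024 m and z of green_small_c in the frame of green_stand_seat between 0.055 and 0.063 m); the robot touches nothing.
It fails at once if the black spool is shoved more than 25 mm or tipped over (distance of black_big_c from where it was at the start of the episode above 0.025 m or angle between black_big_c's own z axis and vertical above 0.5 rad).
It fails at once if the blue spool is shoved more than 25 mm or tipped over (distance of blue_small_c from where it was at the start of the episode above 0.025 m or angle between blue_small_c's own z axis and vertical above 0.5 rad).
It fails at once if the cement bottle is shoved more than 25 mm or tipped over (distance of cement_c from where it was at the start of the episode above 0.025 m or angle between cement_c's own z axis and vertical above 0.5 rad).
It fails at once if the brass stacker is shoved more than 25 mm or tipped over (distance of stacker_c from where it was at the start of the episode above 0.025 m or angle between stacker_c's own z axis and vertical above 0.5 rad).
It also fails if it takes over 96 s, if anything falls off the work surface, if the arm or the gripper's body presses on something with over 40 N, if the wrist force passes 120 N, or if a joint passes its speed limit or range.

## Robot

A 7-joint arm with a two-finger parallel gripper is mounted at the origin on the work surface. World frame = base frame: x ahead of the robot, y to its left, z up, the work surface at z = 0. Lengths are in m, angles in rad, forces in N, time in s.
With the tool pointing down it reaches from about 0.35 to 0.9 m from the base axis. Payload 7.2 kg.
Tool frame: the origin (TCP) lies between the finger pads; the fingertips stand 19 mm ahead of it and the grasp point (between the pads) is the TCP; z points along the fingers, y is the direction in which the jaws open and shut (so a half turn about z gives the same grasp; the last joint's range is limited). The gripper opens to 88 mm and grips with 3 to 60 N. Pads are 20 mm wide; open, the fingers measure 115 mm over their backs; the gripper's body (75 mm by 178 mm) begins 61 mm behind the grasp point.
Start: joints at [-1.248, 0.411, -0.013, 1.596, 0.006, 1.134, -0.082], TCP at [0.238, 0.578, 0.242] pointing down, gripper open.
Joint ranges: [-2.95, 2.95], [-0.29, 1.99], [-1.47, 1.44], [0.14, 2.54], [-1.03, 4.17], [0.13, 1.85], [-2.86, 2.86]. Speed limits (rad/s): [2.39, 2.39, 3.01, 3.01, 3.14, 3.14, 3.14].

## Interface

Orientations are given as a 3x3 rotation matrix whose columns are the frame's x, y, z axes.
In Python, from workcell import ctrl gives the robot as it stands.
- The arm moves only by the shell command python3 -m inch 'ROWS' [OPENING]. ROWS is JSON, one flat list of numbers, 4 for each row, row after row: the shift along the world's x, y, z in mm, then the turn about the world's z in rad. A call has 1 to 12 rows; each row shifts and turns the pose as measured when the row begins; what a row does not reach is not made up. A row lasts 1/10 s, in which the tool goes at most 50 mm and 8.59 degrees, less where a joint would pass 70% of its speed; a pose out of reach is approached as far as the arm can. A call with a gripper value outside its range is refused whole. OPENING is the finger opening in mm, from 0 to 87.8, set as the call begins (- or left out, the last holds). The fingers move at their own pace and stop on an object; the grip force is fixed at half the most. Time passes only in rows, so rows that do not move let the fingers close. It gives the time, the measured TCP pose, the force and the opening at its end, in the units of the state.
- ctrl.observe(): the state, without advancing time (a new reading comes with each control period).
- ctrl.get_image(name): name is "side" or "top" or "wrist"; returns (picture, depth): 420x560x3 uint8, red, green, blue; 420x560 float32, m along the optical axis (not along the pixel's ray), 0 where there is no reading.
- ctrl.get_calibration(name): a dict with "fx", "fy", "cx", "cy" (pixels), "world_from_camera" (4x4, takes a point from camera to world coordinates). Camera axes: x right, y up, looking along -z (the intrinsics and any distortion apply to the point x, -y, -z); pixel columns grow to the right and rows downward; lengths in m; the calibration is good to about 2 mm. A picture is of the moment at which its call begins: read the wrist's pose just before it. get_calibration takes no time and is no camera call; for the wrist camera it gives the pose at the moment of the call.
- ctrl.close_job(): hands the job in, once; it reports no verdict.
Trained networks look in the newest picture that a camera, given by its name, has taken for a name from the list of things; names that differ only in an ending like _2 or _b are one class to them, and where a whole thing is asked for, a point or a joint stands for the part that bears it (a point fixed in the world has none). Each returns a list of dicts, best first, with "score" (0 to 1); they miss things now and then, are a little off and sometimes report something else, mostly with a low value. They report only what shows in the picture. A call takes as long as a camera call. They do not tell look-alikes from the thing itself.
- ctrl.regions_of(camera, target): "region" (420x560 bool, what is visible of it).
- ctrl.tip_of(camera, target): "at" ([x, y, z] in m, in the coordinates of the camera as it stood for that picture, good to about 4 mm: a listed point, or the origin of a listed thing).
The state is a dict: "t": time; "q": joint angles; "joint_vel": joint speeds; "tau": joint torques, N m; "tool_pos": TCP position; "tcp_rot": TCP orientation; "force": force on the tool from outside, world axes, zero at the start; "torque": the same for the moment, N m; "opening": opening from 0.0 (shut) to 1.0 (fully open).
Only numpy, scipy, OpenCV 4.12 (cv2) and the standard library are available. Lean on these libraries where they do the work, as an engineer would, in place of code of your own. Each camera call takes 0.05 s, during which the arm holds its last target.

## Working session

There is one attempt and no reset: what is moved stays moved. The work goes in short steps, Python scripts to look and compute and a shell command to move; the robot and the scene stay as the last step left them, time stands still between calls to the robot, and variables do not carry over. Pictures are saved under pics/ and viewed, and the job is handed in when it is done.

```bash
ls; mkdir -p pics
python3 - <<'E'
from workcell import ctrl
import cv2
s=ctrl.observe(); print(s['t'],s['tool_pos'],s['opening'])
for c in ['top','side','wrist']:
    im,d=ctrl.get_image(c); cv2.imwrite(f'pics/{c}0.png',im[:,:,::-1])
    k=ctrl.get_calibration(c); print(c,{a:(b if a!='world_from_camera' else [[round(v,3) for v in r] for r in b]) for a,b in k.items()})
E
```

```text
pics
0.0 [0.23793734 0.57741066 0.24079186] 0.9991316089113812
top {'fx': 457.02113680929733, 'fy': 457.02113680929733, 'cx': 289.9306724652018, 'cy': 204.25062612686136, 'world_from_camera': [[np.float64(-0.011), np.float64(0.983), np.float64(-0.184), np.float64(0.263)], [np.float64(-1.0), np.float64(-0.014), np.float64(-0.016), np.float64(-0.014)], [np.float64(-0.018), np.float64(0.184), np.float64(0.983), np.float64(0.964)], [np.float64(0.0), np.float64(0.0), np.float64(0.0), np.float64(1.0)]]}
side {'fx': 387.55242892191535, 'fy': 387.55242892191535, 'cx': 273.00234064398546, 'cy': 211.2907414902241, 'world_from_camera': [[np.float64(0.958), np.float64(0.137), np.float64(-0.252), np.float64(0.207)], [np.float64(-0.287), np.float64(0.5), np.float64(-0.817), np.float64(-0.658)], [np.float64(0.014), np.float64(0.855), np.float64(0.518), np.float64(0.472)], [np.float64(0.0), np.float64(0.0), np.float64(0.0), np.float64(1.0)]]}
wrist {'fx': 292.45426060016104, 'fy': 292.45426060016104, 'cx': 284.3866009690476, 'cy': 211.08383800551752, 'world_from_camera': [[np.float64(0.381), np.float64(-0.892), np.float64(-0.243), np.float64(0.171)], [np.float64(0.924), np.float64(0.367), np.float64(0.102), np.float64(0.605)], [np.float64(-0.002), np.float64(-0.264), np.float64(0.965), np.float64(0.385)], [np.float64(0.0), np.float64(0.0), np.float64(0.0), np.float64(1.0)]]}
```

View pics/top0.png

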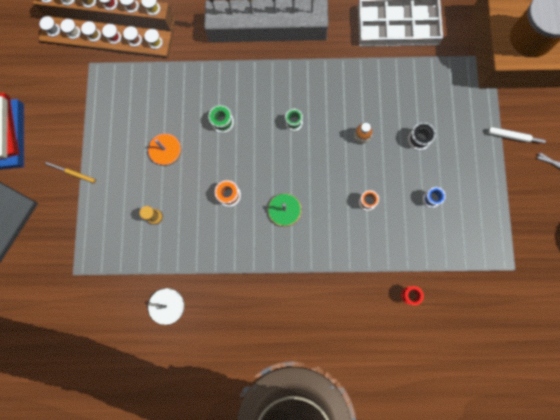

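View pics/side0.png

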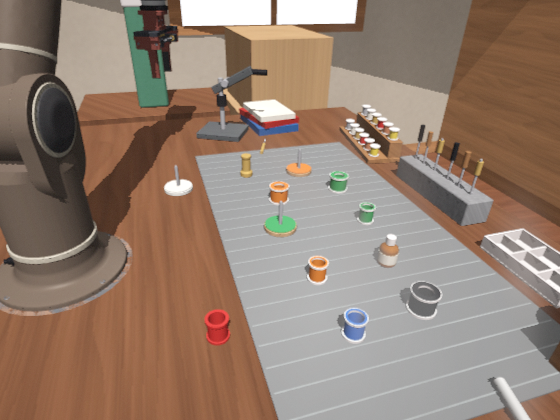

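```bash
cat > h.py <<'E'
from workcell import ctrl
import numpy as np, cv2
def W(c,K=None):
    return np.array((K or ctrl.get_calibration(c))['world_from_camera'],float)
def cloud(c,d,K=None):
    K=K or ctrl.get_calibration(c); v,u=np.indices(d.shape)
    p=np.stack([(u-K['cx'])/K['fx']*d,-(v-K['cy'])/K['fy']*d,-d,np.ones_like(d)],-1)
    return (p@W(c,K).T)[...,:3]
E
python3 - <<'E'
from h import *
s=ctrl.observe();R=s['tcp_rot'];print(np.round(R,3))
im,d=ctrl.get_image('top');P=cloud('top',d)
for n in ['orange_big_c','green_big_c','orange_small_c','green_small_c','orange_stand_seat','green_stand_seat','black_big_c','blue_small_c','cement_c','stacker_c']:
    for r in ctrl.tip_of('top',n):
        p=np.r_[np.array(r['at'],float),1]; w=W('top')@p
        K=ctrl.get_calibration('top');print(n,round(r['score'],2),np.round(w[:3],4),'px',round(K['cx']-K['fx']*p[0]/p[2]),round(K['cy']+K['fy']*p[1]/p[2]))
E
```

```text
[[-0.925  0.381 -0.   ]
 [ 0.381  0.925 -0.001]
 [-0.    -0.001 -1.   ]]
orange_big_c 0.74 [0.4613 0.1304 0.0192] px 229 196
green_big_c 0.56 [0.6304 0.1506 0.0191] px 221 120
orange_small_c 0.77 [ 0.4469 -0.161   0.0204] px 367 200
green_small_c 0.69 [ 0.6322 -0.0067  0.0218] px 293 117
green_small_c 0.18 [0.631  0.1522 0.0224] px 220 119
orange_stand_seat 0.97 [0.2344 0.2606 0.0094] px 165 306
orange_stand_seat 0.75 [0.5663 0.2704 0.0106] px 166 150
orange_stand_seat 0.43 [ 0.4501 -0.1599  0.0231] px 367 198
green_stand_seat 0.77 [0.4333 0.0129 0.0179] px 284 208
black_big_c 0.91 [ 0.5863 -0.2832  0.0244] px 422 135
blue_small_c 0.81 [ 0.4555 -0.3013  0.0208] px 434 195
blue_small_c 0.66 [ 0.6302 -0.0068  0.0212] px 293 118
cement_c 0.6 [ 0.5951 -0.1584  0.0339] px 364 131
stacker_c 0.74 [ 0.4529 -0.1612  0.0216] px 367 197
stacker_c 0.62 [0.4214 0.2887 0.0373] px 151 214
```

The top view shows these candidates:
- **Orange:** big spool at (227,191), small spool at (370,199).
- **Green:** big spool at (221,117), small spool at (294,119).
- **Stands:** orange at (165,150), green at (284,209).
- **Not to be taken for these:** red spool (413,295), white stand (166,306), blue spool (435,196), black spool (422,135), bottle (364,131) and stacker (151,214).

Next I'll refine the positions and check a close crop.

Run:
```python
from h import *
im,d=ctrl.get_image('top');K=ctrl.get_calibration('top');P=cloud('top',d,K)
cv2.imwrite('pics/crop1.png',cv2.resize(im[85:240,130:450,::-1],None,fx=2.5,fy=2.5,interpolation=cv2.INTER_CUBIC))
# mat height
print('mat z',np.median(P[80:260,320:340,2]))
obj={'OB':(.461,.130,.043,24),'GB':(.630,.151,.043,24),'OS':(.447,-.161,.041,18),'GS':(.632,-.007,.041,18),'OST':(.566,.270,.015,36),'GST':(.433,.013,.015,36),'BK':(.586,-.283,.043,24),'BL':(.4555,-.301,.041,18),'CE':(.595,-.158,.065,18),'STK':(.421,.289,.063,15)}
for n,(x,y,z,r) in obj.items():
    m=(np.hypot(P[...,0]-x,P[...,1]-y)<r/1000+.02)&(d>0)
    top=m&(abs(P[...,2]-z)<.006)
    pts=P[top][:,:2].astype(np.float32)
    if len(pts)<5: print(n,'few',len(pts)); continue
    (cx,cy),rr=cv2.minEnclosingCircle(pts)
    print(n,'n',len(pts),'circ',round(cx,4),round(cy,4),'r',round(rr*1000,1),'mid',np.round((pts.min(0)+pts.max(0))/2,4),'zmed',round(float(np.median(P[top][:,2])),4),'zmax',round(float(P[m][:,2].max()),4))
```

```text
mat z 0.003540224676688075
OB n 315 circ 0.4648 0.133 r 24.3 mid [0.4643 0.1328] zmed 0.0436 zmax 0.0475
GB n 290 circ 0.6305 0.15 r 24.7 mid [0.6302 0.1501] zmed 0.0434 zmax 0.0493
OS n 130 circ 0.4453 -0.162 r 18.3 mid [ 0.4453 -0.1618] zmed 0.0414 zmax 0.0462
GS n 129 circ 0.6259 -0.0089 r 18.8 mid [ 0.6259 -0.0079] zmed 0.0413 zmax 0.0464
OST n 774 circ 0.5571 0.2734 r 46.4 mid [0.5571 0.2761] zmed 0.0152 zmax 0.0728
GST n 852 circ 0.4301 0.0176 r 38.6 mid [0.4303 0.0171] zmed 0.0153 zmax 0.0727
BK n 312 circ 0.584 -0.2808 r 24.8 mid [ 0.5838 -0.2802] zmed 0.0434 zmax 0.0486
BL n 138 circ 0.4508 -0.2977 r 18.3 mid [ 0.4499 -0.2976] zmed 0.0412 zmax 0.0467
CE n 65 circ 0.5912 -0.1563 r 9.2 mid [ 0.591  -0.1561] zmed 0.0649 zmax 0.0692
STK n 153 circ 0.4203 0.2909 r 14.2 mid [0.4199 0.2911] zmed 0.063 zmax 0.0672
```

View pics/crop1.png

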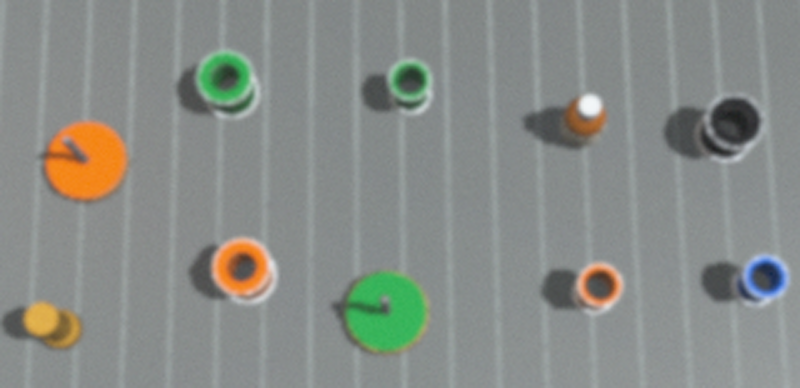

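The crop confirms the choice. In it, the green spools are at (225,77) and (409,80), the orange spools at (240,266) and (599,286), and the orange and green bases at (86,160) and (386,311). I'll refine the stand positions by colour and by the pin tip.

Run:
```python
from h import *
im,d=ctrl.get_image('top');K=ctrl.get_calibration('top');P=cloud('top',d,K)
hsv=cv2.cvtColor(im,cv2.COLOR_RGB2HSV)
for n,x,y,lo,hi in [('OST',.565,.270,5,22),('GST',.430,.015,45,85)]:
    near=(np.hypot(P[...,0]-x,P[...,1]-y)<.05)&(d>0)
    m=near&(hsv[...,0]>=lo)&(hsv[...,0]<=hi)&(hsv[...,1]>130)&(abs(P[...,2]-.015)<.005)
    p=P[m][:,:2].astype(np.float32);c,r=cv2.minEnclosingCircle(p)
    e=cv2.fitEllipse(cv2.convexHull(p)*1000)
    print(n,len(p),np.round(c,4),round(r*1000,1),'ell',np.round(e[0],1),np.round(e[1],1))
    t=P[near&(P[...,2]>.055)];print(' pin top',len(t),np.round(np.median(t,0),4))
    t=P[near&(P[...,2]>.03)];print(' pin',len(t),np.round(np.median(t,0),4))
im,d=ctrl.get_image('side');K=ctrl.get_calibration('side');P=cloud('side',d,K)
for n,x,y in [('OST',.565,.270),('GST',.430,.015)]:
    near=(np.hypot(P[...,0]-x,P[...,1]-y)<.03)&(d>0);t=P[near&(P[...,2]>.03)&(P[...,2]<.075)];print('side pin',n,len(t),np.round(np.median(t,0),4))
```

```text
OST 739 [0.5677 0.2755] 36.5 ell [568.4 274.7] [69.5 70.7]
 pin top 18 [0.5668 0.2734 0.0683]
 pin 37 [0.5662 0.2726 0.0535]
GST 666 [0.4311 0.0139] 32.3 ell [431.5  14. ] [62.3 64. ]
 pin top 15 [0.43   0.014  0.0691]
 pin 24 [0.4286 0.014  0.0597]
side pin OST 37 [0.5683 0.2716 0.0517]
side pin GST 59 [0.4301 0.0106 0.047 ]
```

```bash
python3 -m inch '[19,-37,-6,0,19,-37,-6,0,19,-37,-6,0,19,-37,-6,0,19,-37,-6,0,19,-37,-6,0,19,-37,-6,0,19,-37,-6,0,19,-37,-6,0,19,-37,-6,0,19,-37,-6,0,18,-37,-6,0]' 75
cat > look.py <<'E'
import sys
from h import *
s=ctrl.observe();K=ctrl.get_calibration('wrist');im,d=ctrl.get_image('wrist');P=cloud('wrist',d,K)
print(round(s['t'],2),'tcp',np.round(s['tool_pos'],4),'op',s['opening'],'F',np.round(s['force'],1))
print(np.round(s['tcp_rot'],3).tolist())
cv2.imwrite('pics/%s.png'%sys.argv[1],im[:,:,::-1])
for a in sys.argv[2:]:
    x,y,z,r=map(float,a.split(','))
    t=(d>0)&(np.hypot(P[...,0]-x,P[...,1]-y)<r/1000+.012)&(abs(P[...,2]-z)<.005)
    p=P[t][:,:2].astype(np.float32)
    if len(p)>5:
        c,rr=cv2.minEnclosingCircle(p);print(a,len(p),np.round(c,4),'r',round(rr*1000,1),'mid',np.round((np.percentile(p,1,axis=0)+np.percentile(p,99,axis=0))/2,4),'z',np.round(np.median(P[t][:,2]),4))
    else: print(a,'none')
E
python3 look.py w1 .465,.133,.043,24 .4305,.014,.015,36
```

```text
t: 2.05
tool_pos: [0.4672, 0.1231, 0.1697]
tcp_rot: [[-0.929, 0.37, 0.004], [0.37, 0.929, 0.009], [-0.001, 0.01, -1.0]]
force: [1.6, -0.0, 0.9]
opening: 0.856
2.05 tcp [0.4672 0.1231 0.1697] op 0.8563967178690243 F [ 1.6 -0.   0.9]
[[-0.929, 0.37, 0.004], [0.37, 0.929, 0.009], [-0.001, 0.01, -1.0]]
.465,.133,.043,24 1441 [0.4647 0.1324] r 24.3 mid [0.4645 0.1323] z 0.0445
.4305,.014,.015,36 3242 [0.4308 0.014 ] r 35.9 mid [0.4303 0.0153] z 0.0163
```

View pics/w1.png

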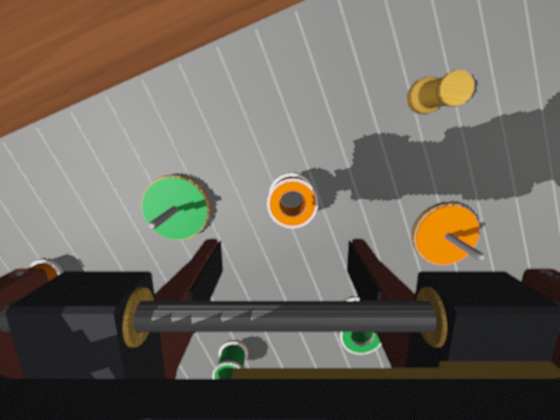

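The wrist view shows the orange big spool at (292,203), the green base at (176,208) and the orange base at (447,235). These positions match the top camera to within 1 mm. Descending.

```bash
python3 -m inch '[-3,9,0,0,0,0,0,0,0,0,-40,0,0,0,-40,0,0,0,-25,0,0,0,0,0]'
```

```text
t: 2.7
tool_pos: [0.4673, 0.1296, 0.0635]
tcp_rot: [[-0.928, 0.373, 0.011], [0.373, 0.928, 0.01], [-0.006, 0.013, -1.0]]
force: [0.1, 0.1, 0.7]
opening: 0.858
```

```bash
python3 -m inch '[-3,3,0,0,-1,0,-15,0,0,0,-13,0,0,0,0,0,0,0,0,0]'; python3 -m inch '[0,0,0,0,0,0,0,0,0,0,0,0,0,0,0,0,0,0,0,0,0,0,0,0]' 40; python3 look.py w2
```

```text
t: 3.2
tool_pos: [0.4647, 0.138, 0.0397]
tcp_rot: [[-0.93, 0.368, 0.016], [0.368, 0.93, 0.014], [-0.01, 0.019, -1.0]]
force: [0.7, -0.1, 0.4]
opening: 0.859
t: 3.8
tool_pos: [0.4659, 0.1383, 0.0419]
tcp_rot: [[-0.929, 0.369, 0.019], [0.369, 0.929, 0.015], [-0.012, 0.021, -1.0]]
force: [-0.2, -0.2, -1.4]
opening: 0.542
3.8 tcp [0.4659 0.1383 0.0419] op 0.5421785939376231 F [-0.2 -0.2 -1.4]
[[-0.929, 0.369, 0.019], [0.369, 0.929, 0.015], [-0.012, 0.021, -1.0]]
```

View pics/w2.png

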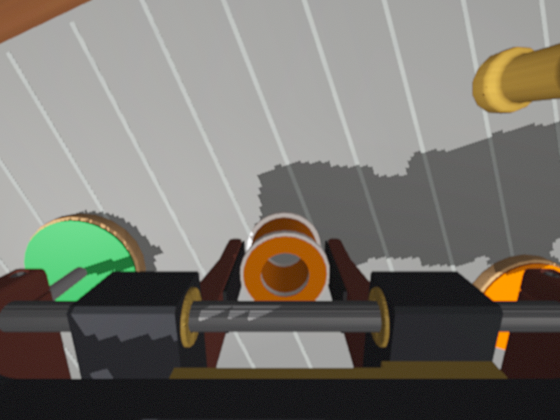

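The gripper stopped at 47.6 mm and the spool sits between the pads at (285,260) in the wrist view, so it's gripped. Lifting.

```bash
python3 -m inch '[0,0,35,0,0,0,40,0,0,0,35,0,17,23,0,0,17,23,0,0,17,23,0,0,17,23,0,0,17,23,0,0,17,20,0,0,0,0,0,0]'
cat > held.py <<'E'
# centre of spool top near tcp, from side+top+wrist: args z range
import sys
from h import *
s=ctrl.observe();T=np.array(s['tool_pos']);print(round(s['t'],2),'tcp',np.round(T,4),'op',round(s['opening']*87.8,1))
K=ctrl.get_calibration('wrist');im,d=ctrl.get_image('wrist');cv2.imwrite('pics/%s.png'%sys.argv[1],im[:,:,::-1])
r=float(sys.argv[2]);P=cloud('wrist',d,K);hsv=cv2.cvtColor(im,cv2.COLOR_RGB2HSV)
m=(d>0)&(np.hypot(P[...,0]-T[0],P[...,1]-T[1])<(r+12)/1000)&(abs(P[...,2]-T[2])<.025)&(hsv[...,2]>60)
z=P[m][:,2];h,e=np.histogram(z,bins=50);print('z hist',[(round(float(a)-T[2],4),int(b)) for a,b in zip(e,h) if b>60])
E
python3 held.py w3 24
```

```text
t: 4.85
tool_pos: [0.5689, 0.2772, 0.1559]
tcp_rot: [[-0.928, 0.371, 0.016], [0.371, 0.928, 0.015], [-0.009, 0.02, -1.0]]
force: [-0.6, 0.7, -0.9]
opening: 0.541
4.85 tcp [0.5689 0.2772 0.1559] op 47.5
z hist [(np.float64(-0.024), 68), (np.float64(-0.023), 62), (np.float64(-0.022), 64), (np.float64(-0.02), 66), (np.float64(-0.019), 76), (np.float64(-0.018), 79), (np.float64(-0.017), 90), (np.float64(-0.016), 69), (np.float64(-0.015), 92), (np.float64(-0.014), 76), (np.float64(-0.013), 75), (np.float64(-0.012), 65), (np.float64(-0.011), 74), (np.float64(-0.01), 61), (np.float64(-0.009), 69), (np.float64(-0.0021), 70), (np.float64(-0.0011), 104), (np.float64(-0.0001), 117), (np.float64(0.0009), 330), (np.float64(0.0019), 1832), (np.float64(0.0029), 1326), (np.float64(0.0039), 101)]
```

View pics/w3.png

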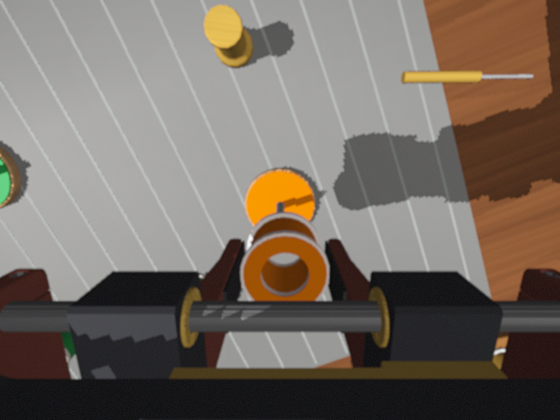

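The spool is held level at (285,265), and the orange base is behind it at (281,200). Now I'll measure the spool's offset from the pin, using the base position as fitted in this same picture.

```bash
cat > off.py <<'E'
import sys
from h import *
# usage: off.py name r dz basex basey : held spool top circle centre & base circle, top+wrist
s=ctrl.observe();T=np.array(s['tool_pos']);r=float(sys.argv[2]);dz=float(sys.argv[3]);bx,by=map(float,sys.argv[4:6])
print(round(s['t'],2),'tcp',np.round(T,4),'op',round(s['opening']*87.8,1))
for c in ['wrist']:
    K=ctrl.get_calibration(c);im,d=ctrl.get_image(c);P=cloud(c,d,K);cv2.imwrite('pics/%s_%s.png'%(sys.argv[1],c),im[:,:,::-1])
    hsv=cv2.cvtColor(im,cv2.COLOR_RGB2HSV)
    t=(d>0)&(np.hypot(P[...,0]-T[0],P[...,1]-T[1])<(r+8)/1000)&(abs(P[...,2]-T[2]-dz)<.004)&(hsv[...,2]>60)
    n,l,st,_=cv2.connectedComponentsWithStats(t.astype(np.uint8));k=1+np.argmax(st[1:,4]);p=P[l==k]
    q=p[:,:2].astype(np.float32);cc,rr=cv2.minEnclosingCircle(q)
    A=np.c_[p[:,:2],np.ones(len(p))];pl=np.linalg.lstsq(A,p[:,2],rcond=None)[0]
    print(c,'held',len(p),np.round(cc,4),'r',round(rr*1000,1),'mid',np.round((np.percentile(q,1,axis=0)+np.percentile(q,99,axis=0))/2,4),'z',np.round(np.median(p[:,2]),4),'tilt',np.round(pl[:2],3),'need',np.round((np.array([bx,by])-cc)*1000,1))
E
python3 off.py w4 24 .0025 .5675 .2735
```

```text
4.9 tcp [0.5679 0.2754 0.1557] op 47.0
wrist held 3833 [0.5693 0.2739] r 24.7 mid [0.5667 0.2741] z 0.1584 tilt [-0.005  0.001] need [-1.8 -0.4]
```

```bash
python3 -m inch '[-1,-1,-35,0,0,0,-30,0,0,0,-20,0,0,0,0,0,0,0,0,0]'
```

```text
t: 5.45
tool_pos: [0.5648, 0.267, 0.0701]
tcp_rot: [[-0.926, 0.378, 0.015], [0.378, 0.926, 0.011], [-0.009, 0.016, -1.0]]
force: [2.2, 4.2, 1.0]
opening: 0.537
```

```bash
python3 -m inch '[3,7,0,0,0,0,0,0,0,0,0,0]'; python3 off.py w5 24 .0025 .5675 .2735
```

```text
t: 5.75
tool_pos: [0.5694, 0.2745, 0.0737]
tcp_rot: [[-0.926, 0.378, 0.018], [0.379, 0.925, 0.013], [-0.012, 0.019, -1.0]]
force: [0.7, 0.3, 0.2]
opening: 0.533
5.75 tcp [0.5694 0.2745 0.0737] op 46.8
wrist held 3855 [0.571  0.2729] r 24.9 mid [0.5682 0.2732] z 0.0764 tilt [-0.002 -0.   ] need [-3.5  0.6]
```

```bash
python3 -m inch '[-2,1,-12,0,0,1,-8,0,0,0,-4,0,0,0,0,0]'; python3 off.py w6 24 .0025 .5675 .2735
```

```text
t: 6.2
tool_pos: [0.5691, 0.2775, 0.0522]
tcp_rot: [[-0.926, 0.378, 0.023], [0.378, 0.926, 0.016], [-0.015, 0.023, -1.0]]
force: [0.0, 0.3, -0.4]
opening: 0.534
6.2 tcp [0.5691 0.2775 0.0522] op 46.8
wrist held 3908 [0.5706 0.2759] r 25.1 mid [0.5673 0.2763] z 0.0567 tilt [-0.01   0.006] need [-3.1 -2.4]
```

```bash
python3 -m inch '[-1,-3,-2,0,0,0,0,0]'; python3 -m inch '[0,0,0,0,0,0,0,0,0,0,0,0,0,0,0,0]' 72; python3 -m inch '[0,0,25,0,0,0,35,0,0,0,35,0,0,0,20,0,0,0,0,0]'; python3 look.py w7 .5675,.2735,.055,24
```

```text
t: 6.45
tool_pos: [0.5691, 0.278, 0.0523]
tcp_rot: [[-0.926, 0.376, 0.026], [0.377, 0.926, 0.021], [-0.016, 0.029, -0.999]]
force: [-0.7, -1.4, -2.2]
opening: 0.533
t: 6.85
tool_pos: [0.5682, 0.2775, 0.0502]
tcp_rot: [[-0.926, 0.376, 0.024], [0.377, 0.926, 0.02], [-0.015, 0.027, -1.0]]
force: [0.3, 0.4, 0.3]
opening: 0.816
t: 7.35
tool_pos: [0.5663, 0.2756, 0.1659]
tcp_rot: [[-0.926, 0.377, 0.019], [0.377, 0.926, 0.016], [-0.012, 0.022, -1.0]]
force: [0.9, -0.2, 0.1]
opening: 0.818
7.35 tcp [0.5663 0.2756 0.1659] op 0.8183180141425912 F [ 0.9 -0.2  0.1]
[[-0.926, 0.377, 0.019], [0.377, 0.926, 0.016], [-0.012, 0.022, -1.0]]
.5675,.2735,.055,24 1619 [0.5705 0.2773] r 24.3 mid [0.57   0.2772] z 0.0566
```

View pics/w7.png

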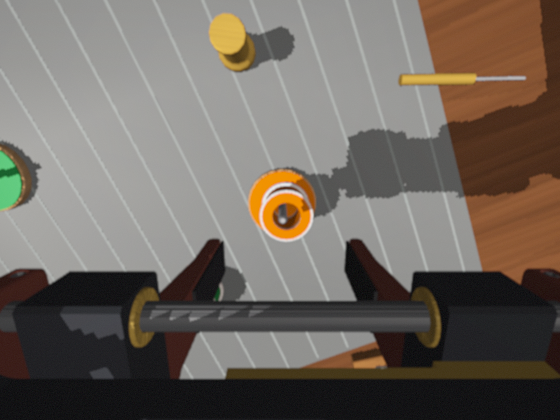

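The orange large spool is seated on its base at (287,213) in the wrist view, its rim flat and the pin inside the bore. It sits about 5 mm off the axis, within tolerance. Next is the green large spool.

```bash
python3 -m inch '[16,-32,0,0,16,-32,0,0,16,-32,0,0,16,-30,-20,0,0,0,-20,0,0,0,0,0]'; python3 look.py w8 .6305,.150,.043,24
```

```text
t: 8.0
tool_pos: [0.6264, 0.1448, 0.1134]
tcp_rot: [[-0.928, 0.373, 0.007], [0.373, 0.928, 0.011], [-0.002, 0.013, -1.0]]
force: [0.5, 0.8, -0.3]
opening: 0.811
8.0 tcp [0.6264 0.1448 0.1134] op 0.8114245651681845 F [ 0.5  0.8 -0.3]
[[-0.928, 0.373, 0.007], [0.373, 0.928, 0.011], [-0.002, 0.013, -1.0]]
.6305,.150,.043,24 2189 [0.6303 0.1491] r 24.2 mid [0.63   0.1492] z 0.0445
```

```bash
python3 -m inch '[4,4,-20,0,0,0,-18,0,0,0,0,0]'
```

```text
t: 8.35
tool_pos: [0.6309, 0.1504, 0.0763]
tcp_rot: [[-0.928, 0.372, 0.008], [0.372, 0.928, 0.012], [-0.003, 0.014, -1.0]]
force: [-0.7, 0.1, 0.2]
opening: 0.823
```

```bash
python3 -m inch '[0,-1,-20,0,0,0,-17,0,0,0,0,0,0,0,0,0]';python3 -m inch '[0,0,0,0,0,0,0,0,0,0,0,0,0,0,0,0,0,0,0,0]' 40
```

```text
t: 8.75
tool_pos: [0.6317, 0.1527, 0.0413]
tcp_rot: [[-0.93, 0.368, 0.011], [0.368, 0.93, 0.013], [-0.005, 0.017, -1.0]]
force: [0.1, -0.3, 1.1]
opening: 0.826
t: 9.25
tool_pos: [0.6332, 0.1533, 0.0446]
tcp_rot: [[-0.93, 0.368, 0.015], [0.368, 0.93, 0.015], [-0.008, 0.019, -1.0]]
force: [-0.5, -0.2, -1.2]
opening: 0.547
```

Gripped at 48 mm. Lifting and carrying it to the green stand.

```bash
python3 -m inch '[0,0,40,0,0,0,40,0,0,0,35,0,-34,-23,0,0,-34,-23,0,0,-34,-23,0,0,-34,-23,0,0,-34,-23,0,0,-32,-23,0,0,0,0,0,0]'; python3 off.py w9 24 -.001 .4307 .0143
```

```text
t: 10.25
tool_pos: [0.4222, 0.0116, 0.1631]
tcp_rot: [[-0.93, 0.367, 0.016], [0.368, 0.93, 0.016], [-0.009, 0.021, -1.0]]
force: [0.6, 0.5, -0.7]
opening: 0.544
10.25 tcp [0.4222 0.0116 0.1631] op 47.8
wrist held 4213 [0.4227 0.0107] r 25.7 mid [0.42   0.0113] z 0.1637 tilt [-0.002  0.004] need [8.  3.6]
```

View pics/w9_wrist.png

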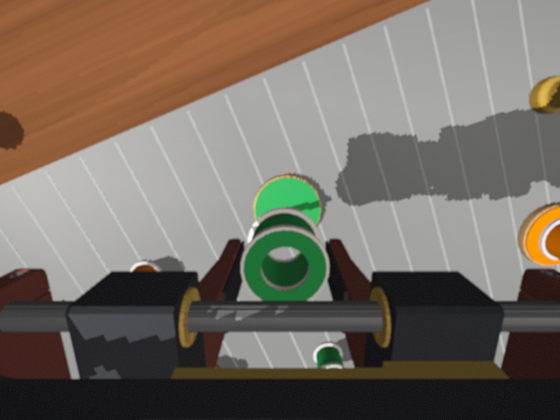

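The green spool is held level at (286,262), with the green base below it at (288,203).

```bash
python3 -m inch '[9,3,0,0,0,0,0,0,0,0,-20,0,0,0,-15,0,0,0,0,0]'; python3 off.py w10 24 -.001 .4307 .0143
```

```text
t: 10.8
tool_pos: [0.441, 0.0201, 0.1288]
tcp_rot: [[-0.932, 0.362, 0.024], [0.362, 0.932, 0.018], [-0.016, 0.026, -1.0]]
force: [0.2, -0.4, -0.3]
opening: 0.546
10.8 tcp [0.441  0.0201 0.1288] op 47.9
wrist held 4211 [0.4415 0.0191] r 25.8 mid [0.4387 0.0197] z 0.1293 tilt [0.007 0.005] need [-10.8  -4.8]
```

```bash
python3 -m inch '[-8,-4,0,0,0,0,0,0]'; python3 off.py w11 24 -.001 .4307 .0143
```

```text
t: 11.05
tool_pos: [0.4339, 0.0163, 0.13]
tcp_rot: [[-0.932, 0.361, 0.025], [0.362, 0.932, 0.018], [-0.017, 0.026, -1.0]]
force: [-0.8, -0.3, -0.9]
opening: 0.544
11.05 tcp [0.4339 0.0163 0.13  ] op 47.8
wrist held 4201 [0.4343 0.0155] r 25.7 mid [0.4316 0.016 ] z 0.1305 tilt [0.008 0.006] need [-3.6 -1.2]
```

```bash
python3 -m inch '[-3,-1,-20,0,0,0,-20,0,0,0,0,0]'; python3 off.py w12 24 -.001 .4307 .0143
```

```text
t: 11.4
tool_pos: [0.4338, 0.0162, 0.0919]
tcp_rot: [[-0.932, 0.361, 0.033], [0.361, 0.932, 0.02], [-0.023, 0.03, -0.999]]
force: [-0.4, 0.5, 0.1]
opening: 0.547
11.4 tcp [0.4338 0.0162 0.0919] op 48.0
wrist held 4209 [0.4343 0.0154] r 25.7 mid [0.4315 0.0158] z 0.0924 tilt [0.014 0.006] need [-3.6 -1.1]
```

```bash
python3 -m inch '[-3,-1,-18,0,0,0,-15,0,0,0,-3,0,0,0,0,0]'; python3 off.py w13 24 -.001 .4307 .0143
```

```text
t: 11.85
tool_pos: [0.4347, 0.0156, 0.0605]
tcp_rot: [[-0.932, 0.361, 0.04], [0.362, 0.932, 0.021], [-0.03, 0.035, -0.999]]
force: [0.5, 0.3, -0.1]
opening: 0.542
11.85 tcp [0.4347 0.0156 0.0605] op 47.5
wrist held 4207 [0.4352 0.015 ] r 25.7 mid [0.4324 0.0152] z 0.0609 tilt [0.021 0.01 ] need [-4.5 -0.7]
```

```bash
python3 -m inch '[-3,-1,-5,0,0,0,0,0]'; python3 off.py w14 24 -.001 .4307 .0143
```

```text
t: 12.1
tool_pos: [0.4331, 0.0148, 0.0571]
tcp_rot: [[-0.932, 0.361, 0.044], [0.362, 0.932, 0.022], [-0.033, 0.037, -0.999]]
force: [-0.4, 0.3, -0.8]
opening: 0.543
12.1 tcp [0.4331 0.0148 0.0571] op 47.7
wrist held 4226 [0.4336 0.0138] r 25.7 mid [0.4309 0.0144] z 0.0576 tilt [0.026 0.009] need [-2.9  0.5]
```

```bash
python3 -m inch '[0,0,0,0,0,0,0,0,0,0,0,0]' 72; python3 -m inch '[0,0,30,0,0,0,40,0,0,0,40,0,0,0,0,0]'; python3 look.py w15 .4307,.0143,.055,24
```

```text
t: 12.45
tool_pos: [0.4336, 0.0149, 0.0578]
tcp_rot: [[-0.932, 0.361, 0.045], [0.362, 0.932, 0.023], [-0.034, 0.037, -0.999]]
force: [0.3, -0.7, -0.0]
opening: 0.78
t: 12.85
tool_pos: [0.4319, 0.0143, 0.1705]
tcp_rot: [[-0.932, 0.361, 0.041], [0.362, 0.932, 0.021], [-0.03, 0.034, -0.999]]
force: [0.2, 0.1, 0.2]
opening: 0.814
12.85 tcp [0.4319 0.0143 0.1705] op 0.8135266625384703 F [0.2 0.1 0.2]
[[-0.932, 0.361, 0.041], [0.362, 0.932, 0.021], [-0.03, 0.034, -0.999]]
.4307,.0143,.055,24 1587 [0.4336 0.0145] r 24.2 mid [0.4332 0.0145] z 0.0565
```

View pics/w15.png

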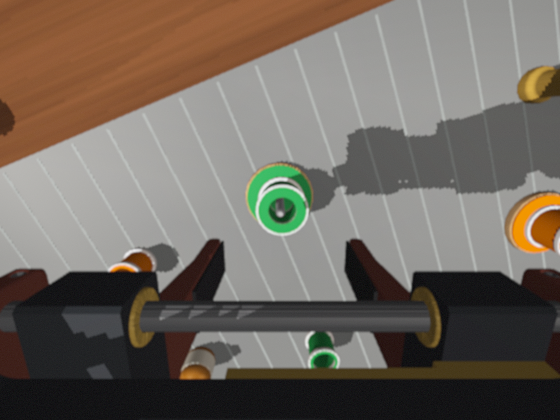

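The green large spool is seated, with the pin visible in its bore at (281,209) and an offset of about 3 mm. Next is the green small spool.

```bash
python3 -m inch '[32,-4,0,0,32,-4,0,0,32,-4,0,0,32,-4,0,0,32,-4,0,0,32,-2,-20,0,0,0,-20,0,0,0,0,0]' 65; python3 look.py w16 .626,-.008,.041,18
```

```text
t: 13.7
tool_pos: [0.6247, -0.008, 0.1159]
tcp_rot: [[-0.933, 0.359, 0.026], [0.36, 0.933, 0.021], [-0.016, 0.029, -0.999]]
force: [-0.6, 0.9, -0.3]
opening: 0.741
13.7 tcp [ 0.6247 -0.008   0.1159] op 0.7409543976717898 F [-0.6  0.9 -0.3]
[[-0.933, 0.359, 0.026], [0.36, 0.933, 0.021], [-0.016, 0.029, -0.999]]
.626,-.008,.041,18 895 [ 0.6259 -0.0088] r 18.2 mid [ 0.6257 -0.0087] z 0.0424
```

```bash
python3 -m inch '[1,-1,-20,0,0,0,-18,0,0,0,0,0]'
```

```text
t: 14.05
tool_pos: [0.6254, -0.009, 0.0793]
tcp_rot: [[-0.933, 0.359, 0.028], [0.36, 0.933, 0.022], [-0.018, 0.03, -0.999]]
force: [-0.0, 0.7, -0.2]
opening: 0.74
```

```bash
python3 -m inch '[0,-1,-20,0,0,0,-20,0,0,0,-2,0,0,0,0,0]';python3 -m inch '[0,0,0,0,0,0,0,0,0,0,0,0,0,0,0,0,0,0,0,0]' 28
```

```text
t: 14.45
tool_pos: [0.6266, -0.0097, 0.0418]
tcp_rot: [[-0.933, 0.359, 0.032], [0.36, 0.933, 0.022], [-0.022, 0.033, -0.999]]
force: [0.0, 0.1, -0.0]
opening: 0.743
t: 14.95
tool_pos: [0.6287, -0.0095, 0.0467]
tcp_rot: [[-0.933, 0.358, 0.038], [0.359, 0.933, 0.023], [-0.027, 0.035, -0.999]]
force: [-0.5, -0.9, -1.2]
opening: 0.41
```

Gripped at 36 mm. Carrying it to the green stand.

```bash
python3 -m inch '[0,0,40,0,0,0,40,0,0,0,30,0,-34,4,0,0,-34,4,0,0,-34,4,0,0,-34,4,0,0,-34,4,0,0,-22,4,0,0,0,0,0,0]'; python3 off.py w17 18 -.0045 .4307 .0143
```

```text
t: 15.95
tool_pos: [0.4287, 0.0144, 0.1603]
tcp_rot: [[-0.933, 0.359, 0.038], [0.36, 0.933, 0.023], [-0.027, 0.036, -0.999]]
force: [-0.1, -0.0, -0.5]
opening: 0.411
15.95 tcp [0.4287 0.0144 0.1603] op 36.1
wrist held 1826 [0.4269 0.0144] r 19.3 mid [0.4257 0.015 ] z 0.1565 tilt [-0.004  0.004] need [ 3.8 -0.1]
```

View pics/w17_wrist.png

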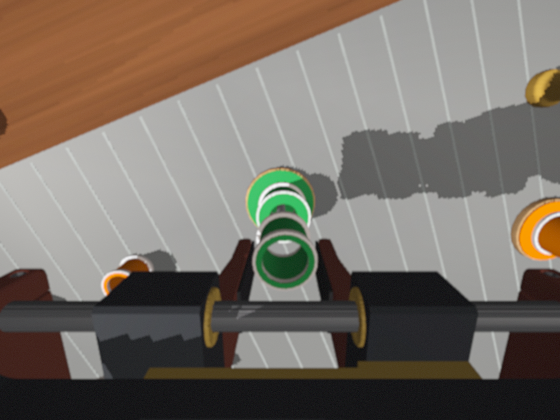

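The small green spool is held level at (285,257), above the stack at (283,205).

```bash
python3 -m inch '[4,0,-18,0,0,0,-15,0,0,0,0,0]'; python3 off.py w18 18 -.0045 .4307 .0143
```

```text
t: 16.3
tool_pos: [0.4396, 0.0143, 0.1284]
tcp_rot: [[-0.932, 0.359, 0.047], [0.36, 0.933, 0.024], [-0.035, 0.039, -0.999]]
force: [-1.3, 0.4, -0.2]
opening: 0.408
16.3 tcp [0.4396 0.0143 0.1284] op 35.8
wrist held 1837 [0.4378 0.0142] r 19.3 mid [0.4366 0.0148] z 0.1246 tilt [0.    0.006] need [-7.1  0.1]
```

```bash
python3 -m inch '[-6,0,0,0,0,0,0,0]'; python3 off.py w19 18 -.0045 .4307 .0143
```

```text
t: 16.55
tool_pos: [0.4352, 0.0139, 0.1298]
tcp_rot: [[-0.932, 0.359, 0.048], [0.361, 0.932, 0.024], [-0.037, 0.039, -0.999]]
force: [0.5, -0.6, 0.2]
opening: 0.405
16.55 tcp [0.4352 0.0139 0.1298] op 35.6
wrist held 1836 [0.4332 0.0141] r 19.3 mid [0.4323 0.0144] z 0.1261 tilt [0.006 0.009] need [-2.5  0.2]
```

```bash
python3 -m inch '[-3,0,-17,0,-1,0,-12,0,0,0,0,0]'; python3 off.py w20 18 -.0045 .4307 .0143
```

```text
t: 16.9
tool_pos: [0.4337, 0.0143, 0.1025]
tcp_rot: [[-0.932, 0.359, 0.054], [0.36, 0.932, 0.025], [-0.042, 0.043, -0.998]]
force: [0.4, 0.5, -0.6]
opening: 0.408
16.9 tcp [0.4337 0.0143 0.1025] op 35.8
wrist held 1845 [0.4316 0.0148] r 19.2 mid [0.4308 0.0149] z 0.0986 tilt [0.008 0.011] need [-0.9 -0.5]
```

```bash
python3 -m inch '[-1,-1,-4,0,0,0,0,0]'; python3 off.py w21 18 -.0045 .4307 .0143
```

```text
t: 17.15
tool_pos: [0.4339, 0.0133, 0.1]
tcp_rot: [[-0.932, 0.359, 0.057], [0.361, 0.932, 0.025], [-0.044, 0.044, -0.998]]
force: [-0.1, -0.2, -0.0]
opening: 0.408
17.15 tcp [0.4339 0.0133 0.1   ] op 35.8
wrist held 1837 [0.4321 0.0134] r 19.3 mid [0.431  0.0139] z 0.0962 tilt [0.011 0.008] need [-1.4  0.9]
```

```bash
python3 -m inch '[-1,1,-3,0,0,0,0,0]'; python3 -m inch '[0,0,0,0,0,0,0,0,0,0,0,0]' 62; python3 -m inch '[0,0,30,0,0,0,40,0,0,0,0,0]'; python3 look.py w22 .4307,.0143,.093,18 .4335,.0145,.055,24
```

```text
t: 17.4
tool_pos: [0.4347, 0.0142, 0.0984]
tcp_rot: [[-0.931, 0.359, 0.061], [0.361, 0.932, 0.026], [-0.047, 0.046, -0.998]]
force: [-0.2, -0.5, -0.5]
opening: 0.407
t: 17.7
tool_pos: [0.4349, 0.0144, 0.0987]
tcp_rot: [[-0.931, 0.359, 0.061], [0.361, 0.932, 0.026], [-0.048, 0.046, -0.998]]
force: [-0.3, -0.3, -0.7]
opening: 0.641
t: 18.0
tool_pos: [0.4338, 0.0142, 0.1697]
tcp_rot: [[-0.931, 0.359, 0.058], [0.361, 0.932, 0.025], [-0.045, 0.044, -0.998]]
force: [-0.5, 1.0, -1.1]
opening: 0.704
18.0 tcp [0.4338 0.0142 0.1697] op 0.7044209053432432 F [-0.5  1.  -1.1]
[[-0.931, 0.359, 0.058], [0.361, 0.932, 0.025], [-0.045, 0.044, -0.998]]
.4307,.0143,.093,18 889 [0.4327 0.015 ] r 18.2 mid [0.4324 0.0151] z 0.0944
.4335,.0145,.055,24 727 [0.4333 0.0146] r 24.1 mid [0.4281 0.0145] z 0.0566
```

View pics/w22.png

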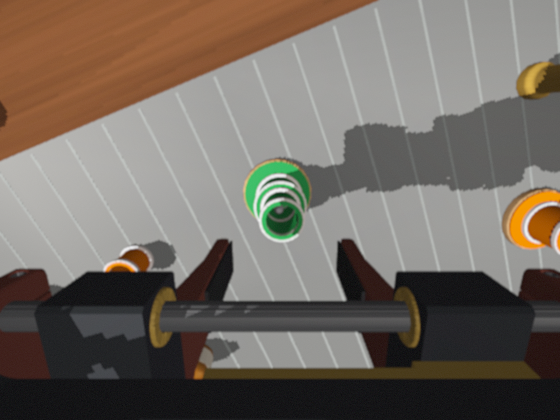

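The green stack is complete at (280,220): small spool top 0.0944 and large 0.0566 by the wrist's scale, which reads about 1.5 mm high. Both spools are within 3 mm of the axis. Last is the orange small spool.

```bash
python3 -m inch '[2,-35,0,0,2,-35,0,0,2,-35,0,0,2,-35,0,0,2,-33,-20,0,0,0,-20,0,0,0,0,0]' 65; python3 look.py w23 .4453,-.162,.041,18
```

```text
t: 18.75
tool_pos: [0.4399, -0.1634, 0.1215]
tcp_rot: [[-0.934, 0.354, 0.052], [0.355, 0.934, 0.024], [-0.04, 0.041, -0.998]]
force: [-0.7, 0.0, -0.3]
opening: 0.742
18.75 tcp [ 0.4399 -0.1634  0.1215] op 0.7423595247526681 F [-0.7  0.  -0.3]
[[-0.934, 0.354, 0.052], [0.355, 0.934, 0.024], [-0.04, 0.041, -0.998]]
.4453,-.162,.041,18 846 [ 0.4457 -0.1629] r 18.3 mid [ 0.4454 -0.1628] z 0.0424
```

View pics/w23.png

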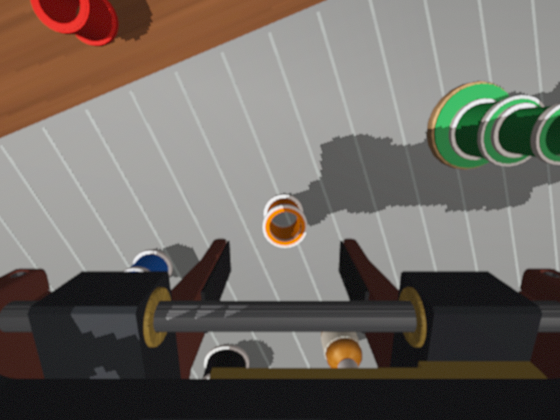

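The orange small spool is at (285,225), with blue (150,262) and red (75,15) clear of the grasp.

```bash
python3 -m inch '[3,0,-20,0,0,0,-20,0,0,0,0,0]'
```

```text
t: 19.1
tool_pos: [0.4444, -0.162, 0.0828]
tcp_rot: [[-0.935, 0.351, 0.054], [0.353, 0.935, 0.025], [-0.042, 0.042, -0.998]]
force: [-0.3, 1.1, -0.1]
opening: 0.736
```

```bash
python3 -m inch '[0,-1,-22,0,0,0,-22,0,0,0,-4,0,0,0,0,0]';python3 -m inch '[0,0,0,0,0,0,0,0,0,0,0,0,0,0,0,0,0,0,0,0]' 28
```

```text
t: 19.5
tool_pos: [0.4472, -0.161, 0.0378]
tcp_rot: [[-0.936, 0.347, 0.058], [0.349, 0.937, 0.025], [-0.046, 0.044, -0.998]]
force: [0.1, 0.2, -0.4]
opening: 0.739
t: 20.0
tool_pos: [0.4495, -0.1611, 0.0419]
tcp_rot: [[-0.936, 0.346, 0.064], [0.348, 0.937, 0.025], [-0.051, 0.045, -0.998]]
force: [-0.6, 0.2, -0.2]
opening: 0.407
```

Gripped. Carrying it high to the orange stand.

```bash
python3 -m inch '[0,0,45,0,0,0,45,0,0,0,40,0,14,46,0,0,14,46,0,0,14,46,0,0,14,46,0,0,14,46,0,0,14,46,0,0,12,46,0,0,10,46,0,0,0,0,0,0]'; python3 look.py w24
```

```text
t: 21.2
tool_pos: [0.5546, 0.2207, 0.1788]
tcp_rot: [[-0.932, 0.355, 0.066], [0.357, 0.934, 0.027], [-0.052, 0.049, -0.997]]
force: [0.1, 0.0, -0.4]
opening: 0.403
21.2 tcp [0.5546 0.2207 0.1788] op 0.40270191633503766 F [ 0.1  0.  -0.4]
[[-0.932, 0.355, 0.066], [0.357, 0.934, 0.027], [-0.052, 0.049, -0.997]]
```

View pics/w24.png

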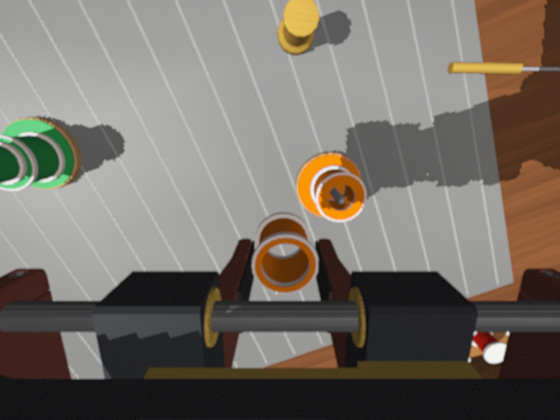

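The orange small spool is held at (285,260); the stand with the large spool is at (335,190).

```bash
python3 -m inch '[7,26,0,0,6,26,-10,0,0,0,0,0]'; python3 off.py w25 18 0 .5675 .2735
```

```text
t: 21.55
tool_pos: [0.5676, 0.2659, 0.1682]
tcp_rot: [[-0.93, 0.362, 0.065], [0.364, 0.931, 0.022], [-0.052, 0.044, -0.998]]
force: [-0.6, -0.9, -0.1]
opening: 0.407
21.55 tcp [0.5676 0.2659 0.1682] op 35.7
wrist held 1945 [0.5649 0.2662] r 18.9 mid [0.5643 0.2666] z 0.1689 tilt [0.    0.006] need [2.6 7.3]
```

```bash
python3 -m inch '[2,7,-18,0,0,0,-15,0,0,0,0,0]'; python3 off.py w26 18 0 .5675 .2735
```

```text
t: 21.9
tool_pos: [0.5709, 0.2642, 0.136]
tcp_rot: [[-0.927, 0.369, 0.066], [0.371, 0.929, 0.018], [-0.055, 0.041, -0.998]]
force: [0.4, -0.3, -0.1]
opening: 0.41
21.9 tcp [0.5709 0.2642 0.136 ] op 36.0
wrist held 1943 [0.5685 0.2645] r 19.0 mid [0.5678 0.2649] z 0.1367 tilt [-0.001  0.004] need [-1.  9.]
```

```bash
python3 -m inch '[0,9,0,0,0,0,0,0]'; python3 off.py w27 18 0 .5675 .2735
```

```text
t: 22.15
tool_pos: [0.5721, 0.2724, 0.1383]
tcp_rot: [[-0.926, 0.371, 0.068], [0.373, 0.927, 0.019], [-0.057, 0.043, -0.997]]
force: [0.2, 0.5, -0.4]
opening: 0.404
22.15 tcp [0.5721 0.2724 0.1383] op 35.4
wrist held 1944 [0.5695 0.2728] r 18.9 mid [0.5688 0.2731] z 0.139 tilt [0.002 0.006] need [-2.   0.7]
```

```bash
python3 -m inch '[-2,1,-18,0,-1,1,-14,0,0,0,0,0]'; python3 off.py w28 18 0 .5675 .2735
```

```text
t: 22.5
tool_pos: [0.5705, 0.2738, 0.1075]
tcp_rot: [[-0.926, 0.372, 0.072], [0.374, 0.927, 0.02], [-0.059, 0.045, -0.997]]
force: [-0.5, -0.6, -0.5]
opening: 0.407
22.5 tcp [0.5705 0.2738 0.1075] op 35.8
wrist held 1947 [0.5678 0.2741] r 18.9 mid [0.5672 0.2746] z 0.1082 tilt [0.006 0.003] need [-0.3 -0.6]
```

```bash
python3 -m inch '[0,0,-13,0,0,0,-3,0,0,0,0,0]'; python3 off.py w29 18 0 .5675 .2735
```

```text
t: 22.85
tool_pos: [0.5724, 0.274, 0.0936]
tcp_rot: [[-0.925, 0.372, 0.075], [0.375, 0.927, 0.022], [-0.062, 0.048, -0.997]]
force: [-1.9, 0.1, 5.5]
opening: 0.409
22.85 tcp [0.5724 0.274  0.0936] op 35.9
wrist held 1943 [0.5708 0.2748] r 19.7 mid [0.5691 0.2746] z 0.0944 tilt [-0.006  0.006] need [-3.3 -1.3]
```

Contact: 5.5 N upwards and the top at the seated height. Releasing and backing off.

```bash
python3 -m inch '[0,0,0,0,0,0,0,0,0,0,0,0]' 62; python3 -m inch '[0,0,30,0,0,0,40,0,0,0,0,0]'; python3 look.py w30 .568,.274,.093,18 .570,.277,.055,24
```

```text
t: 23.2
tool_pos: [0.5726, 0.2739, 0.0933]
tcp_rot: [[-0.925, 0.372, 0.076], [0.375, 0.927, 0.022], [-0.062, 0.048, -0.997]]
force: [0.3, -0.1, 0.0]
opening: 0.643
t: 23.5
tool_pos: [0.5718, 0.2732, 0.1637]
tcp_rot: [[-0.925, 0.372, 0.073], [0.375, 0.927, 0.019], [-0.061, 0.045, -0.997]]
force: [0.9, 0.3, -0.2]
opening: 0.709
23.5 tcp [0.5718 0.2732 0.1637] op 0.7093519882111432 F [ 0.9  0.3 -0.2]
[[-0.925, 0.372, 0.073], [0.375, 0.927, 0.019], [-0.061, 0.045, -0.997]]
.568,.274,.093,18 949 [0.5696 0.2747] r 18.2 mid [0.5695 0.2748] z 0.0944
.570,.277,.055,24 870 [0.5701 0.2774] r 24.0 mid [0.5662 0.2775] z 0.0566
```

View pics/w30.png

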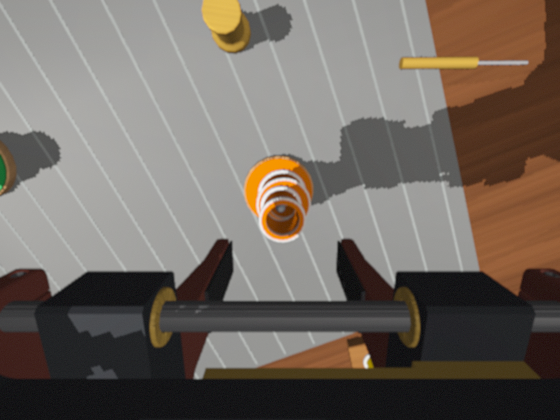

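The orange stack stands level at (282,215). I'll raise the arm clear, then check both stacks and the bystanders from the fixed cameras.

```bash
python3 -m inch '[0,0,40,0,-40,10,20,0,-40,20,0,0,-40,20,0,0,-40,20,0,0,-40,20,0,0,-30,30,0,0,0,0,0,0,0,0,0,0]'
python3 - <<'E'
from h import *
im,d=ctrl.get_image('top');P=cloud('top',d)
cv2.imwrite('pics/topF.png',im[:,:,::-1])
for n,x,y,z,r in [('O',.5696,.2748,.093,18),('G',.4325,.015,.093,18),('BK',.584,-.281,.043,24),('BL',.4508,-.2977,.041,18),('CE',.591,-.156,.065,9),('STK',.420,.291,.063,15)]:
    t=(np.hypot(P[...,0]-x,P[...,1]-y)<r/1000+.012)&(d>0)&(abs(P[...,2]-z)<.005);p=P[t]
    if len(p)<9: print(n,'few');continue
    c,rr=cv2.minEnclosingCircle(p[:,:2].astype(np.float32));A=np.c_[p[:,:2],np.ones(len(p))]
    print(n,len(p),np.round(c,4),round(rr*1000,1),'z',np.round(np.median(p[:,2]),4),'slope',np.round(np.linalg.lstsq(A,p[:,2],rcond=None)[0][:2],2))
im,d=ctrl.get_image('side');cv2.imwrite('pics/sideF.png',im[:,:,::-1])
print(ctrl.observe()['t'])
E
```

```text
t: 24.45
tool_pos: [0.3283, 0.3919, 0.2135]
tcp_rot: [[-0.926, 0.373, 0.063], [0.374, 0.927, 0.01], [-0.055, 0.033, -0.998]]
force: [0.6, -0.7, -0.7]
opening: 0.709
O 141 [0.5698 0.2746] 18.9 z 0.0932 slope [-0.01  0.  ]
G 138 [0.4327 0.0155] 18.1 z 0.0934 slope [-0.02 -0.01]
BK 306 [ 0.584  -0.2801] 25.1 z 0.0438 slope [-0.  0.]
BL 137 [ 0.4494 -0.2976] 18.1 z 0.0415 slope [0.02 0.01]
CE 64 [ 0.5912 -0.1559] 9.2 z 0.0653 slope [ 0.08 -0.  ]
STK 150 [0.4204 0.291 ] 14.2 z 0.0632 slope [0. 0.]
24.55
```

View pics/sideF.png

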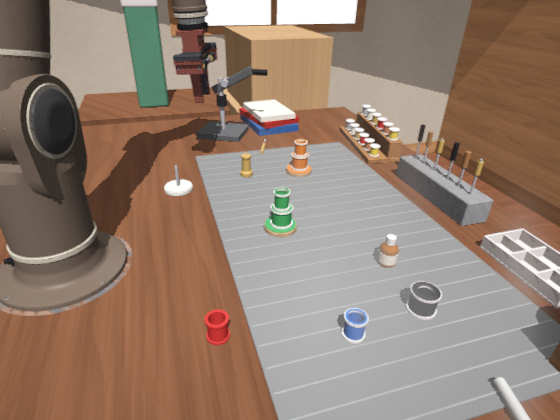

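View pics/topF.png

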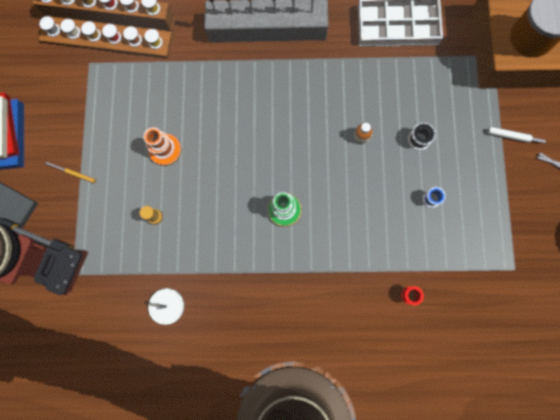

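In the side view both stacks stand upright, orange at (300,158) and green at (281,212). The top view shows them at (158,145) and (284,205), with the bystanders where they started and the arm clear. Handing in.

```bash
python3 -c "
from workcell import ctrl
print(ctrl.close_job())"
```

```text
the job is handed in; nothing more can be done
None
```

Both stacks are built, large spool below and small on top, orange on the orange stand and green on the green stand. I handed the job in at about 24.6 s of the 96 s allowed.

- **Heights:** the top camera puts the top faces at 0.0932 m (orange) and 0.0934 m (green), against the expected 0.093 m. The wrist camera read about 1.5 mm higher throughout, on untouched things too.
- **Centring:** all four spools are within about 5 mm of the pin axis, against the 12 mm allowed. The orange large spool is the furthest off, at about 5 mm.
- **Level:** the small spools' top faces slope 0.02 rad or less.
- **Bystanders:** black, blue, cement bottle and stacker all measured within about 2 mm of their starting positions, which is measurement noise. The arm was well clear at hand-in.
- **Off during the work:** the tool slowly tilted to about 0.08 rad as the moves added up, but the spools still settled level on release. The orange large spool brushed the pin lightly (about 5 N) on the way down; I re-centred it before seating it.
- **Disagreement:** the trained network scored the white stand above the orange one for the orange stand. I chose by colour.

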